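# Uncap the line sensor and bridge its contact pads

### The arm

A 6-joint arm with a two-finger parallel gripper is mounted at the origin on the work surface. World frame = base frame: x ahead of the robot, y to its left, z up, the work surface at z = 0. Lengths are in mm, angles in rad, forces in N, time in s.
With the tool pointing down it reaches from about 400 to 925 mm from the base axis. Payload 12.5 kg.
Tool frame: the origin (TCP) lies between the finger pads; the fingertips stand 19 mm ahead of it and the grasp point (between the pads) is the TCP (env.nose_length is the distance from the TCP to the fingertips, in mm); z points along the fingers, y is the line along which they close (so a half turn about z gives the same grasp; the last joint's range is limited). The gripper opens to 95 mm and grips with 3 to 60 N. Pads are 20 mm wide; open, the fingers measure 119 mm over their backs; the gripper's body (75 mm by 180 mm) begins 59 mm behind the grasp point.
Start: joints at [1.036, 0.491, 1.559, -0, 1.092, -0.106], TCP at [259.848, 568.44, 233.661] pointing down, gripper open.
Joint ranges: [-3.1, 3.1], [-0.84, 2.19], [0.05, 2.79], [-1.13, 4.28], [0.06, 2.93], [-2.69, 2.69]. Speed limits (rad/s): [2.22, 2.22, 2.79, 3.14, 3.14, 3.14].

### API

Orientations are given as [roll, pitch, yaw] about the fixed x, y, z axes, in that order (R = Rz(yaw) Ry(pitch) Rx(roll)).
In Python, from cell import env gives the robot as it stands. The module is installed in compiled form; this text tells all that it offers.
- The arm moves only by the tool drive_tool, never from a script. Its argument "rows" is a list that holds one entry, the list of rows, each a list of 7 numbers: the shift along the tool's x, y, z scaled (see below), then the turn, a rotation vector about the tool's x, y, z scaled (see below), then the opening, from 0 (shut) to 1 (fully open). In form: [[[tx, ty, tz, ax, ay, az, jaw], ...]]. A call has 1 to 5 rows; each row shifts and turns the commanded pose from where the row before left it, along the tool's axes as they then stand; what a row does not reach is not made up. The controller multiplies each number of a shift by 250 mm and each number of a turn by 180 degrees. A row lasts 1/8 s, in which the tool goes at most 62.5 mm and 10.7 degrees, less where a joint would pass 70% of its speed; a pose out of reach is approached as far as the arm can. A call with a number of a shift or a turn outside -1 to 1 is refused whole. A call with a gripper value outside its range is refused whole. The fingers move at their own pace and stop on an object; the grip force is fixed at half the most. Time passes only in rows, so rows that do not move let the fingers close. It gives the time, the measured TCP pose, the force, the opening and the grip force at its end, in the units of the state.
- env.state(): the state, without advancing time (a new reading comes with each control period).
- env.read_camera(name): name is "side" or "top" or "wrist"; returns a dict with "color" (400x640x3 uint8, blue, green, red), "camera_matrix" (3x3 intrinsics, pixels), "pose" (4x4, takes a point from camera to world coordinates). Camera axes: x right, y up, looking along -z (the intrinsics and any distortion apply to the point x, -y, -z); pixel columns grow to the right and rows downward; lengths in mm; the calibration is good to about 2 mm. A picture is of the moment at which its call begins. There is no depth.
- env.job_done(): hands the job in; it is judged then, once.
Trained networks look in a picture, given as the dict that the camera call returned (one of the last four; its "shot" number tells which), for a name from the list of things; names that differ only in an ending like _2 or _b are one class to them, and where a whole thing is asked for, a point or a joint stands for the part that bears it (a point fixed in the world has none). Each returns a list of dicts, best first, with "score" (0 to 1); they miss things now and then, are a little off and sometimes report something else, mostly with a low value. They report only what shows in the picture. A call takes as long as a camera call. They do not tell look-alikes from the thing itself.
- env.search_frame(name, picture): "at" ([x, y, z] in mm, in the coordinates of the camera as it stood for that picture, good to about 4 mm: the middle of the surface that is visible of it).
- env.place_of(name, picture): "at" ([x, y, z] in mm, in the coordinates of the camera as it stood for that picture, good to about 4 mm: a listed point, or the origin of a listed thing).
The state is a dict: "t": time; "joints": joint angles; "qvel": joint speeds; "tau": joint torques, N m; "eef_pos": TCP position; "tcp_rot": TCP orientation; "ft_force": force on the tool from outside, world axes, zero at the start; "moment": the same for the moment, N m; "opening": opening from 0.0 (shut) to 1.0 (fully open); "grip_force": force on a finger pad.
Only numpy, scipy, OpenCV 4.12 (cv2) and the standard library are available. Lean on these libraries where they do the work, as an engineer would, in place of code of your own. Each camera call takes 0.05 s, during which the arm holds its last target. There are 200 camera calls.

### The job

Get the sensor ready for its zero reading. Take the loose cap off the tilted sensor barrel by its tab and stand it, skirt down, in the cap well: the well's sprung floor may be set at any height, so lower the cap until you feel the floor take it, without pressing hard, and only then let go. Also lay the copper shoe flat across the two brass contact pads, square and centred; drop neither part and leave the other things on the counter where they are.

Things in the scene. Friction and masses are not known exactly. Their poses are not given: they have to be found in the camera images.
- cap: Loose aluminium cap, about 90 g, on the barrel's end. Round skirt 48 mm outside, 41 inside, 28 mm tall with a 6 mm top plate. On top a flat tab, 30 mm along cap x, 14 mm thick along cap y, from 28 to 62 mm above the rim. Origin: centre of the open rim (underside), z along the axis from rim to tab. At the start z leans 35 deg from vertical to the stand's -x, and cap y is the stand's y.
- sensor_stand: Fixed steel base, 80 (x) by 180 mm (y), with a dovetail rail along y, top 32 mm up. A sprung, self-centring carriage on it (gives 12 mm along y either way, 500 N/m) carries the sensor barrel, 36 mm diameter, leaning 35 deg from vertical to the stand's -x, roughly to the robot. Origin: centre of the underside, on the counter.
- barrel_tip (a point): Centre of the barrel's end face, 123 mm above the counter, 34 mm to the stand's -x of its origin. With the cap on, it touches the cap's ceiling. Moves with the carriage; the axes of this point are those of the stand, not tilted.
- hoop_mid (a point): Middle of the level crossbar of the stand's guard hoop, a fixed 12 mm steel tube: crossbar 100 mm long along the stand's y, 246 mm above the counter, from whose ends arms run back and down 79 mm to legs behind the carriage. It leaves no room for a vertical gripper over the cap, only for one tilted along the barrel.
- cap_well: Fixed upright steel tube, 68 mm outside, 56 mm inside, open on top, rim 56 mm above the counter, on a 100 mm square plate. Its floor is a flat sprung rubber pad, set anywhere from 8 to 34 mm below the rim: not reported. The pad starts to give at about 1.5 N, then 800 N per m, and stops hard 6 mm down at about 6.5 N. Origin: centre of the underside, z up.
- well_rim (a point): Centre of the well's mouth, level with its rim, 56 mm above the counter.
- shoe: Loose sooty copper collector shoe, a bar 152 mm long (x), 26 mm wide (y), 18 mm high, about 450 g, ends relieved underneath over the last 16 mm. It lies flat on the counter. Origin: centre of the underside, z up.
- pad_base: Fixed black insulating plate, 50 mm (x) by 170 mm (y), 8 mm thick, carrying the two brass pads, whose tops are 32 mm above the counter, 100 mm apart centre to centre along the plate's y. Origin: centre of the underside.
- pad_left: Brass contact pad, 40 mm (x) by 30 mm (y), 24 mm high, on the plate's +y end. Origin: centre of its underside, 8 mm above the counter; its top is 24 mm higher.
- pad_right: The same brass pad on the plate's -y end.
- gauge_pin: Bystander: anodised gauge pin standing on a 34 mm foot, 12 mm shaft, 70 mm tall. Origin: centre of the underside.
- carbon_strip: Bystander: carbon strip offcut lying flat, 30 x 130 x 18 mm. Origin: centre of the underside.
- tray: Bystander: empty steel tray 100 x 130 x 30 mm. Origin: centre of the underside.
- tin: Bystander: round tin, 60 mm diameter, 70 mm tall. Origin: centre of the underside.
Not all that is in view belongs to the job. There is more than one size of the pad_base; the one meant has the size given above.

How it is judged:
By the outcome, as a careful person would: the job done as asked, in the order asked, and still so for the second after the job is handed in, with the robot touching nothing.
It also fails if it takes over 67 s, if anything falls off the work surface, if the arm or the gripper's body presses on something with over 40 N, if the wrist force passes 120 N, or if a joint passes its speed limit or range.

## Working session

There is one attempt and no reset: what is moved stays moved. The work goes in short steps, Python scripts to look and compute and a tool call to move; the robot and the scene stay as the last step left them, time stands still between calls to the robot, and variables do not carry over. Pictures are saved under pics/ and viewed, at most 10 in all, crops included, and the job is handed in when it is done.

Besides the shell and the picture viewer there is one more tool, called after "Call:" as name([rows], argument=value, ...), one row to a line, values as JSON. drive_tool: Moves the arm, as the interface text tells. Its arguments: {"type":"object","properties":{"rows":{"type":"array","items":{"type":"array","items":{"type":"array","items":{"type":"number","minimum":-1,"maximum":1}}}}},"required":["rows"]}

```bash
mkdir -p pics; cat > h.py <<'E'
import numpy as np, cv2
from cell import env
from scipy.spatial.transform import Rotation as R
def w(p,at):
    return (np.array(p["pose"])@np.r_[at,1])[:3]
def find(p,names,f='place_of'):
    for n in names:
        r=getattr(env,f)(n,p)
        print(n,f[0],[(round(d["score"],2),w(p,d["at"]).round().tolist()) for d in r[:4]])
def proj(p,P):
    T=np.linalg.inv(np.array(p["pose"]));c=(T@np.r_[P,1])[:3];c=np.array([c[0],-c[1],-c[2]]);u=np.array(p["camera_matrix"])@c;return u[:2]/u[2]
def ray(p,uv,z):
    K=np.array(p["camera_matrix"]);d=np.linalg.inv(K)@np.r_[uv,1];d=np.array([d[0],-d[1],-d[2]]);T=np.array(p["pose"]);d=T[:3,:3]@d;o=T[:3,3];return o+d*(z-o[2])/d[2]
E
python3 - <<'E'
from h import *
print(env.state(), env.nose_length)
for c in ["top","side"]:
    p=env.read_camera(c); cv2.imwrite(f"pics/{c}0.png",p["color"])
    print(c,p.keys(),np.array(p["pose"]).round(2).tolist(),np.array(p["camera_matrix"]).round().tolist())
    N=["cap","sensor_stand","barrel_tip","hoop_mid","cap_well","well_rim","shoe","pad_base","pad_left","pad_right"]
    find(p,N)
E
```

```text
{'t': 0.0, 'joints': array([ 1.03642666e+00,  4.91553471e-01,  1.55947962e+00, -1.12096546e-05,
        1.09167441e+00, -1.05585023e-01]), 'qvel': array([-2.76380818e-04,  2.26361740e-04,  9.27857950e-04,  8.05261830e-05,
        7.20818625e-05, -4.64010432e-04]), 'tau': array([ 7.50951349e-04, -6.12648225e+01, -2.58183002e+01,  6.92303781e-02,
        4.81768115e-02, -1.09790490e-04]), 'eef_pos': array([259.70820134, 568.23182897, 233.05512421]), 'tcp_rot': array([-3.14048296e+00, -1.07606829e-04,  2.71281312e+00]), 'ft_force': array([-0.01165198, -0.0217921 ,  0.1894122 ]), 'moment': array([0.02106927, 0.02249002, 0.0186569 ]), 'grip_force': 0.0, 'opening': 1.0003685710105088} 19.0
top dict_keys(['color', 'camera_matrix', 'pose', 'shot']) [[-0.0, 0.98, -0.21, 345.79], [-1.0, -0.0, 0.0, 25.38], [0.0, 0.21, 0.98, 1327.57], [0.0, 0.0, 0.0, 1.0]] [[437.0, 0.0, 317.0], [0.0, 437.0, 198.0], [0.0, 0.0, 1.0]]
cap p [(0.59, [632.0, -241.0, 102.0])]
sensor_stand p [(0.77, [657.0, -232.0, -3.0])]
barrel_tip p [(0.54, [622.0, -243.0, 123.0])]
hoop_mid p [(0.63, [627.0, -240.0, 248.0]), (0.33, 
[... 665 characters left out ...]
.0], [0.0, 430.0, 198.0], [0.0, 0.0, 1.0]]
cap p [(0.6, [630.0, -241.0, 104.0])]
sensor_stand p [(0.67, [653.0, -232.0, -0.0])]
barrel_tip p [(0.91, [620.0, -241.0, 129.0])]
hoop_mid p [(0.6, [619.0, -241.0, 245.0])]
cap_well p [(0.73, [417.0, -108.0, 2.0])]
well_rim p [(0.94, [421.0, -110.0, 60.0]), (0.51, [447.0, 165.0, 1.0])]
shoe p [(0.56, [442.0, 161.0, 2.0])]
pad_base p [(0.79, [783.0, 225.0, 3.0]), (0.67, [732.0, 412.0, 6.0]), (0.33, [619.0, -241.0, 129.0])]
pad_left p [(0.62, [786.0, 257.0, 8.0]), (0.54, [657.0, 294.0, 10.0]), (0.36, [737.0, 445.0, 4.0])]
pad_right p [(0.53, [636.0, 195.0, 7.0]), (0.45, [738.0, 380.0, 5.0]), (0.44, [420.0, -113.0, 58.0]), (0.43, [782.0, 190.0, 2.0])]
```

View pics/top0.png

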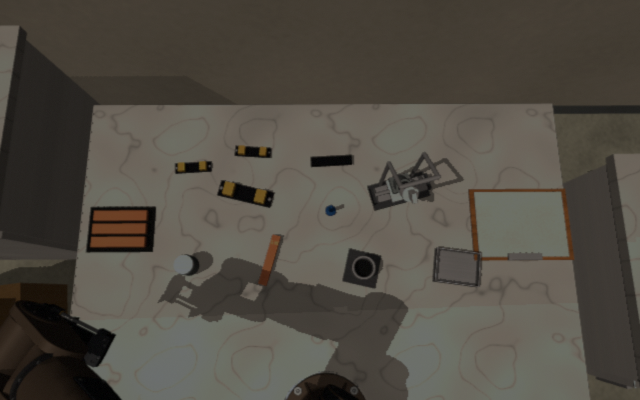

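View pics/side0.png

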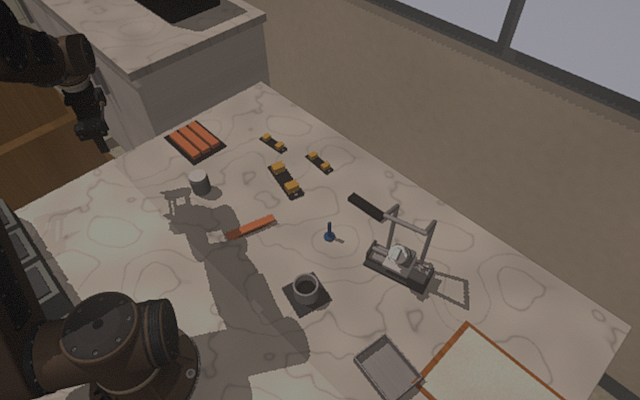

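Top view: shoe at (270,260), well at (363,267), stand at (400,190) with the capped barrel. There are three pad bases: (246,193), (193,167) and (254,151). The large one at (246,193) is about 57 px, or 170 mm, so it fits the description and the others are too short. Next I'll confirm it in a crop and check the wrist camera mount.

```bash
python3 - <<'E'
from h import *
p=env.read_camera("top"); im=p["color"]
a=cv2.resize(im[135:300,165:305],None,fx=4,fy=3.6,interpolation=cv2.INTER_CUBIC)
a=cv2.resize(im[140:290,165:295],(520,600),interpolation=cv2.INTER_CUBIC)
cv2.imwrite("pics/crop1.png",cv2.convertScaleAbs(a,alpha=1.6))
q=env.read_camera("wrist"); s=env.state()
T=np.eye(4);T[:3,:3]=R.from_euler('xyz',s["tcp_rot"]).as_matrix();T[:3,3]=s["eef_pos"]
print("cam in tcp",(np.linalg.inv(T)@np.array(q["pose"])).round(2).tolist(), np.array(q["camera_matrix"]).round().tolist())
hsv=cv2.cvtColor(im,cv2.COLOR_BGR2HSV)
m=cv2.inRange(hsv,(3,110,60),(18,255,255))
y=cv2.inRange(hsv,(18,110,60),(35,255,255))
for nm,mm,z in (("shoe",m,18),("pads",y,32)):
    n,l,st,c=cv2.connectedComponentsWithStats(mm)
    for i in range(1,n):
        if st[i,4]>25:
            pts=np.argwhere(l==i)[:,::-1].astype(float)
            P=np.array([ray(p,u,z) for u in pts])[:,:2]
            r=cv2.minAreaRect(P.astype(np.float32))
            print(nm,st[i,4],c[i].round(1),P.mean(0).round(1),[np.round(v,1) for v in r])
E
```

```text
cam in tcp [[0.0, 0.96, 0.28, 79.82], [1.0, -0.0, -0.0, 0.42], [-0.0, 0.28, -0.96, -150.93], [0.0, 0.0, 0.0, 1.0]] [[312.0, 0.0, 319.0], [0.0, 312.0, 200.0], [0.0, 0.0, 1.0]]
shoe 919 [522.6 216.6] [ 571.4 -606.3] [array([ 549.6, -597.1]), array([299. , 214.5]), np.float64(89.8)]
shoe 562 [120.2 215.2] [579.7 615.5] [array([580.4, 617.3]), array([161.5,  30.8]), np.float64(89.8)]
shoe 563 [119.1 228.3] [539.8 615.3] [array([540.6, 617.4]), array([161.8,  30.4]), np.float64(89.8)]
shoe 454 [269.2 259.4] [444.9 161.4] [array([445. , 161.4]), array([ 27.6, 151.2]), np.float64(73.7)]
shoe 543 [117.2 241.5] [499.8 617.2] [array([499.8, 617.2]), array([161.8,  27. ]), np.float64(89.8)]
shoe 78 [494.5 258. ] [ 445.8 -509.5] [array([ 445.8, -509.5]), array([75.1,  5.9]), np.float64(89.7)]
pads 58 [241.  149.2] [783.7 253.9] [array([784.3, 253.9]), array([26.4, 18.6]), np.float64(1.8)]
pads 58 [262.3 150.9] [778.  187.7] [array([778., 188.]), array([20.5, 27.4]), np.float64(82.1)]
pads 60 [202.  164.9] [733.3 372.1] [array([733.1, 372.2]), array([26.3, 18.5]), np.float64(2.9)]
pads 55 [180.9 166.4] [728.7 436.7] [array([728.6, 436.5]), array([23.4, 18.4]), np.float64(3.4)]
pads 139 [227.9 188.1] [659.7 289.7] [array([659.6, 289.7]), array([31.7, 41.3]), np.float64(76.7)]
pads 140 [259.6 195.7] [635.5 192.5] [array([635.4, 192.8]), array([31.1, 41.8]), np.float64(77.4)]
```

View pics/crop1.png

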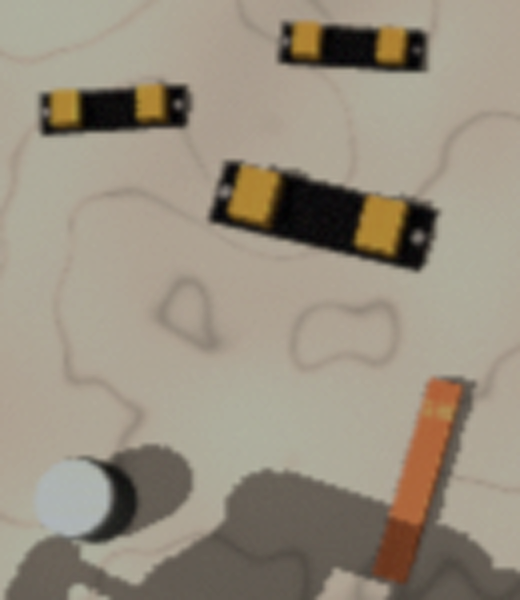

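The crop confirms it: the plate with the larger pads at crop (320,215) has 31x41 mm pads 100 mm apart. The other two are smaller. I'll plan the move to the pre-grasp along the barrel axis.

```bash
cat >> h.py <<'E'
from scipy.spatial.transform import Slerp
def pose():
    s=env.state(); return R.from_euler('xyz',s["tcp_rot"]),np.array(s["eef_pos"])
def capR(psi,tilt=35,half=True):
    t=np.radians(tilt);z=np.array([np.sin(t)*np.cos(psi),np.sin(t)*np.sin(psi),-np.cos(t)])
    y=np.array([-np.sin(psi),np.cos(psi),0])*(-1 if half else 1)
    return R.from_matrix(np.c_[np.cross(y,z),y,z])
def downR(ang): # tool x heading ang, tool down
    x=np.array([np.cos(ang),np.sin(ang),0]);z=np.array([0,0,-1.]);return R.from_matrix(np.c_[x,np.cross(z,x),z])
def plan(segs,jaw,r=None,p=None,dt=3):
    """segs: list of (R,pos,nrows); prints rounded rows in fives"""
    if r is None: r,p=pose()
    rows=[]
    for Rt,Pt,n in segs:
        for i in range(n):
            k=n-i
            sh=r.inv().apply((np.array(Pt)-p)/k)/250
            tu=(r.inv()*Rt).as_rotvec()/k/np.pi
            sh=sh.round(dt);tu=tu.round(4)
            rows.append([*sh.tolist(),*tu.tolist(),jaw])
            p=p+r.apply(sh*250);r=r*R.from_rotvec(tu*np.pi)
    m=np.array(rows);print("max mm/row",(np.linalg.norm(m[:,:3],axis=1).max()*250).round(1),"deg",(np.linalg.norm(m[:,3:6],axis=1).max()*180).round(1))
    for i in range(0,len(rows),5): print("[["+",".join(str(x).replace(" ","") for x in rows[i:i+5])+"]]")
    return r,p
E
python3 - <<'E'
from h import *
plan([(capR(0.27),[533,-266,252],15)],1)
E
```

```text
max mm/row 58.6 deg 9.5
[[[-0.159,-0.172,-0.005,-0.0157,0.0057,0.0498,1],[-0.183,-0.145,-0.016,-0.0157,0.0057,0.0498,1],[-0.203,-0.113,-0.026,-0.0157,0.0057,0.0498,1],[-0.218,-0.079,-0.034,-0.0157,0.0057,0.0498,1],[-0.227,-0.042,-0.041,-0.0157,0.0057,0.0498,1]]]
[[[-0.23,-0.004,-0.046,-0.0157,0.0057,0.0498,1],[-0.226,0.034,-0.05,-0.0157,0.0057,0.0498,1],[-0.217,0.071,-0.051,-0.0157,0.0057,0.0498,1],[-0.202,0.106,-0.051,-0.0157,0.0057,0.0499,1],[-0.182,0.139,-0.048,-0.0157,0.0057,0.0498,1]]]
[[[-0.157,0.168,-0.043,-0.0157,0.0057,0.0499,1],[-0.128,0.193,-0.037,-0.0157,0.0058,0.0498,1],[-0.096,0.212,-0.029,-0.0157,0.0057,0.0499,1],[-0.062,0.225,-0.02,-0.0157,0.0057,0.0498,1],[-0.025,0.233,-0.009,-0.0156,0.0058,0.0499,1]]]
```

Call:
drive_tool([
  [[-0.159,-0.172,-0.005,-0.0157,0.0057,0.0498,1],[-0.183,-0.145,-0.016,-0.0157,0.0057,0.0498,1],[-0.203,-0.113,-0.026,-0.0157,0.0057,0.0498,1],[-0.218,-0.079,-0.034,-0.0157,0.0057,0.0498,1],[-0.227,-0.042,-0.041,-0.0157,0.0057,0.0498,1]],
])

```text
t: 1.82
eef_pos: [351.3, 288.7, 240.2]
tcp_rot: [2.949, -0.173, 1.938]
ft_force: [1.0, 0.7, 0.1]
opening: 0.997
grip_force: 0.0
```

Call:
drive_tool([
  [[-0.23,-0.004,-0.046,-0.0157,0.0057,0.0498,1],[-0.226,0.034,-0.05,-0.0157,0.0057,0.0498,1],[-0.217,0.071,-0.051,-0.0157,0.0057,0.0498,1],[-0.202,0.106,-0.051,-0.0157,0.0057,0.0499,1],[-0.182,0.139,-0.048,-0.0157,0.0057,0.0498,1]],
])

```text
t: 2.45
eef_pos: [442.3, 10.2, 246.5]
tcp_rot: [2.934, -0.429, 1.155]
ft_force: [1.2, 0.4, 0.3]
opening: 1.001
grip_force: 0.0
```

```bash
python3 - <<'E'
from h import *
p=env.read_camera("wrist"); cv2.imwrite("pics/w1.png",p["color"])
find(p,["well_rim","cap_well","shoe","barrel_tip","cap","hoop_mid","sensor_stand"])
plan([(capR(0.27),[533,-266,252],6)],1)
E
```

```text
well_rim p []
cap_well p [(0.95, [421.0, -114.0, 1.0])]
shoe p [(0.92, [441.0, 164.0, -2.0])]
barrel_tip p []
cap p []
hoop_mid p []
sensor_stand p []
max mm/row 49.2 deg 7.9
[[[-0.132,0.14,-0.036,-0.0131,0.0048,0.0417,1],[-0.112,0.158,-0.032,-0.0132,0.0048,0.0417,1],[-0.09,0.172,-0.027,-0.0132,0.0048,0.0417,1],[-0.066,0.184,-0.021,-0.0131,0.0047,0.0417,1],[-0.042,0.191,-0.014,-0.0132,0.0048,0.0416,1]]]
[[[-0.016,0.196,-0.006,-0.0131,0.0047,0.0417,1]]]
```

View pics/w1.png

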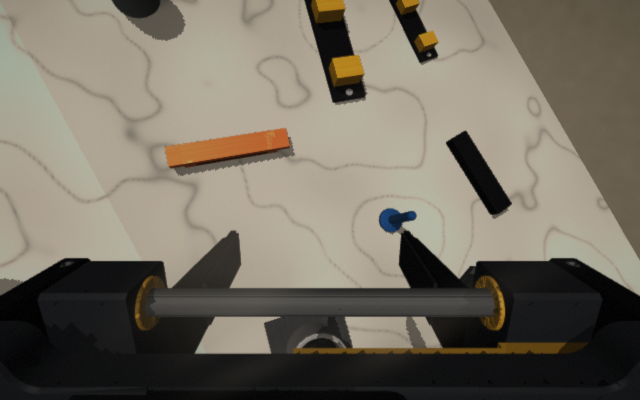

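The wrist view shows the shoe at (228,148), the pads at (330,10) and (346,70), and the well partly hidden by the gripper at (320,340). Continuing to the pre-grasp.

Call:
drive_tool([
  [[-0.132,0.14,-0.036,-0.0131,0.0048,0.0417,1],[-0.112,0.158,-0.032,-0.0132,0.0048,0.0417,1],[-0.09,0.172,-0.027,-0.0132,0.0048,0.0417,1],[-0.066,0.184,-0.021,-0.0131,0.0047,0.0417,1],[-0.042,0.191,-0.014,-0.0132,0.0048,0.0416,1]],
])

```text
t: 3.48
eef_pos: [518.2, -221.0, 251.1]
tcp_rot: [3.095, -0.594, 0.423]
ft_force: [1.3, 0.2, 0.2]
opening: 1.001
grip_force: 0.0
```

Call:
drive_tool([
  [[-0.016,0.196,-0.006,-0.0131,0.0047,0.0417,1],[0,0,0,0,0,0,1]],
])

```text
t: 3.72
eef_pos: [533.6, -268.5, 251.6]
tcp_rot: [-3.141, -0.611, 0.266]
ft_force: [0.3, 1.5, 0.0]
opening: 0.999
grip_force: 0.0
```

```bash
python3 - <<'E'
from h import *
s=env.state();print(s["eef_pos"],s["joints"].round(2))
for c in ("wrist","side","top"):
    p=env.read_camera(c); cv2.imwrite(f"pics/{c}2.png",p["color"])
    find(p,["barrel_tip","hoop_mid","sensor_stand","cap"]+(["well_rim"] if c!="wrist" else []))
    if c=="wrist":
        for P in ([621,-241,123],[605,-246,146]): print(proj(p,P))
E
```

```text
[ 533.57357364 -268.50590477  251.62979891] [-0.79  0.35  1.9   0.82  0.75 -0.06]
barrel_tip p []
hoop_mid p [(0.89, [623.0, -239.0, 243.0])]
sensor_stand p []
cap p [(0.66, [636.0, -239.0, 106.0])]
[316.34354522 189.19725917]
[316.68506119 197.34005989]
barrel_tip p [(0.6, [629.0, -241.0, 105.0]), (0.42, [619.0, -240.0, 126.0])]
hoop_mid p [(0.97, [620.0, -239.0, 242.0]), (0.66, [618.0, -239.0, 127.0]), (0.28, [596.0, -20.0, -1.0])]
sensor_stand p [(0.79, [653.0, -230.0, 2.0])]
cap p [(0.56, [632.0, -242.0, 102.0])]
well_rim p [(0.56, [420.0, -107.0, 61.0]), (0.54, [617.0, -237.0, 248.0])]
barrel_tip p [(0.61, [622.0, -245.0, 124.0]), (0.32, [656.0, -234.0, -4.0])]
hoop_mid p [(0.89, [627.0, -240.0, 250.0])]
sensor_stand p [(0.94, [655.0, -233.0, -3.0])]
cap p [(0.82, [634.0, -238.0, 101.0])]
well_rim p [(0.59, [418.0, -118.0, 52.0]), (0.32, [639.0, 197.0, 10.0])]
```

View pics/wrist2.png

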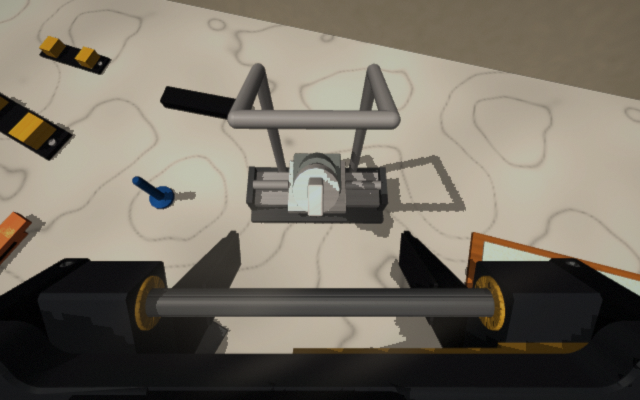

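The wrist view shows the tab at (316,197). The hoop crossbar (row 119) and the stand's front edge are level in the picture, so the yaw matches. Next I'll overlay the predicted tab box to check.

```bash
python3 - <<'E'
from h import *
p=env.read_camera("wrist"); x0,y0,x1,y1=230,100,400,230;k=4
im=cv2.resize(p["color"][y0:y1,x0:x1],None,fx=k,fy=k,interpolation=cv2.INTER_CUBIC)
im=cv2.convertScaleAbs(im,alpha=.8)
psi=.266;B=np.array([621.,-242,123]);t=np.radians(35)
xs=np.array([np.cos(psi),np.sin(psi),0]);y=np.array([-np.sin(psi),np.cos(psi),0]);Z=np.array([0,0,1.])
cz=-np.sin(t)*xs+np.cos(t)*Z;cx=np.cross(y,cz);O=B-22*cz
def px(P): return tuple(((proj(p,P)-[x0,y0]+.5)*k).astype(int).tolist())
for z in (28,62):
    q=[px(O+a*15*cx+b*7*y+z*cz) for a,b in((1,1),(1,-1),(-1,-1),(-1,1))]
    cv2.polylines(im,[np.array(q)],True,(0,0,255) if z==62 else (255,0,0),1)
c=np.array([px(O+24*(np.cos(a)*cx+np.sin(a)*y)+28*cz) for a in np.linspace(0,6.28,40)]);cv2.polylines(im,[c],True,(0,255,0),1)
H=np.array([621,-241,246]);print(px(H-50*y),px(H+50*y));cv2.line(im,px(H-50*y),px(H+50*y),(0,0,255),1)
cv2.imwrite("pics/ov.png",im)
E
```

```text
(655, 87) (37, 87)
```

View pics/ov.png

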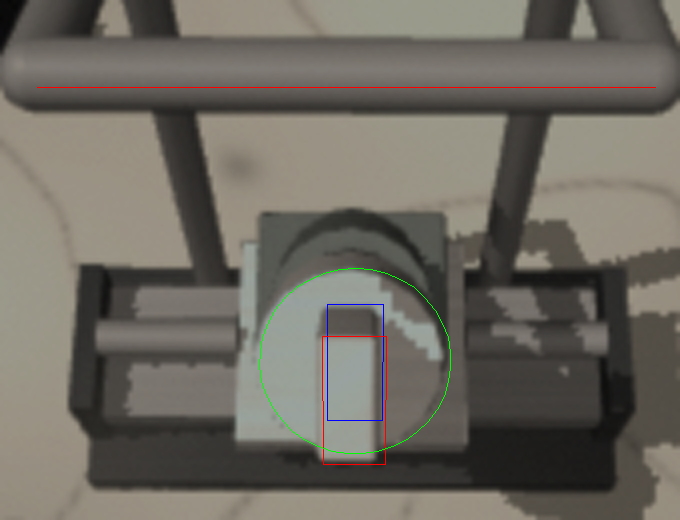

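```bash
python3 - <<'E'
from h import *
cz=-capR(.266).as_matrix()[:,2];G=np.array([603.5,-245.4,148.4])
plan([(capR(.266),G+60*cz,2),(capR(.266),G,3)],0.5,dt=4)
E
```

```text
max mm/row 33.8 deg 0.0
[[[0.003,-0.0056,0.1349,-0.0001,0.0,0.0001,0.5],[0.0031,-0.0056,0.135,-0.0001,0.0,0.0001,0.5],[-0.0,-0.0,0.08,-0.0,0.0,0.0,0.5],[-0.0,-0.0,0.08,-0.0,0.0,0.0,0.5],[-0.0,-0.0,0.08,-0.0,0.0,0.0,0.5]]]
```

Call:
drive_tool([
  [[0.003,-0.0056,0.135,0,0,0,0.5],[0.003,-0.0056,0.135,0,0,0,0.5],[0,0,0.08,0,0,0,0.5],[0,0,0.08,0,0,0,0.5],[0,0,0.08,0,0,0,0.5]],
])

```text
t: 5.25
eef_pos: [604.0, -245.4, 148.0]
tcp_rot: [3.142, -0.611, 0.267]
ft_force: [-0.7, 0.2, 0.9]
opening: 0.54
grip_force: 0.0
```

Call:
drive_tool([
  [[0,0,0,0,0,0,0.5],[0,0,0,0,0,0,0],[0,0,0,0,0,0,0],[0,0,0,0,0,0,0]],
])

```text
t: 5.75
eef_pos: [603.4, -245.6, 149.0]
tcp_rot: [3.141, -0.611, 0.267]
ft_force: [-0.2, -0.3, -0.7]
opening: 0.243
grip_force: 0.0
```

Call:
drive_tool([
  [[0,0,0,0,0,0,0],[0,0,0,0,0,0,0],[0,0,0,0,0,0,0],[0,0,0,0,0,0,0]],
])

```text
t: 6.25
eef_pos: [603.5, -245.5, 148.8]
tcp_rot: [3.141, -0.611, 0.267]
ft_force: [-4.0, 0.1, 5.6]
opening: 0.145
grip_force: 30.0
```

Gripped: opening is 13.8 mm, which matches the tab. Withdrawing along the axis, then on to a viewing pose beside the well.

```bash
python3 - <<'E'
from h import *
cz=-capR(.266).as_matrix()[:,2];r,p=pose()
r1,p1=plan([(r,p+20*cz,2),(r,p+90*cz,3)],0,dt=4)
plan([(downR(np.radians(75)),[390,-219,210],9),(downR(np.radians(75)),[390,-219,210],1)],0,r1,p1,dt=4)
E
```

```text
max mm/row 23.4 deg 0.0
[[[0.0,-0.0,-0.04,0.0,0.0,0.0,0],[0.0,-0.0,-0.04,0.0,0.0,0.0,0],[0.0,-0.0,-0.0933,0.0,0.0,0.0,0],[0.0,-0.0,-0.0933,0.0,0.0,0.0,0],[0.0001,-0.0001,-0.0934,0.0,0.0,0.0,0]]]
max mm/row 18.8 deg 7.6
[[[-0.0568,-0.0364,-0.033,0.0113,-0.0196,-0.0357,0],[-0.0542,-0.0437,-0.0282,0.0113,-0.0196,-0.0357,0],[-0.0505,-0.0505,-0.0233,0.0112,-0.0196,-0.0356,0],[-0.0458,-0.0566,-0.0184,0.0113,-0.0196,-0.0357,0],[-0.0401,-0.062,-0.0137,0.0112,-0.0196,-0.0356,0]]]
[[[-0.0336,-0.0665,-0.0092,0.0113,-0.0196,-0.0357,0],[-0.0264,-0.0702,-0.0049,0.0112,-0.0196,-0.0356,0],[-0.0186,-0.0728,-0.0009,0.0113,-0.0196,-0.0357,0],[-0.0102,-0.0744,0.0026,0.0112,-0.0196,-0.0356,0],[-0.0,0.0,-0.0,0.0,0.0,-0.0,0]]]
```

Call:
drive_tool([
  [[0,0,-0.04,0,0,0,0],[0,0,-0.04,0,0,0,0],[0,0,-0.0933,0,0,0,0],[0,0,-0.0933,0,0,0,0],[0,0,-0.0933,0,0,0,0]],
])

```text
t: 6.88
eef_pos: [552.7, -259.1, 222.9]
tcp_rot: [-3.141, -0.61, 0.267]
ft_force: [-0.9, -0.1, -0.5]
opening: 0.146
grip_force: 30.0
```

Call:
drive_tool([
  [[-0.0568,-0.0364,-0.033,0.0113,-0.0196,-0.0357,0],[-0.0542,-0.0437,-0.0282,0.0113,-0.0196,-0.0357,0],[-0.0505,-0.0505,-0.0233,0.0112,-0.0196,-0.0356,0],[-0.0458,-0.0566,-0.0184,0.0113,-0.0196,-0.0357,0],[-0.0401,-0.062,-0.0137,0.0112,-0.0196,-0.0356,0]],
])

```text
t: 7.5
eef_pos: [461.6, -236.8, 215.5]
tcp_rot: [3.058, -0.266, 0.872]
ft_force: [-0.1, 0.5, -0.3]
opening: 0.147
grip_force: 30.0
```

Call:
drive_tool([
  [[-0.0336,-0.0665,-0.0092,0.0113,-0.0196,-0.0357,0],[-0.0264,-0.0702,-0.0049,0.0112,-0.0196,-0.0356,0],[-0.0186,-0.0728,-0.0009,0.0113,-0.0196,-0.0357,0],[-0.0102,-0.0744,0.0026,0.0112,-0.0196,-0.0356,0],[0,0,0,0,0,0,0]],
])

```text
t: 8.12
eef_pos: [389.4, -218.4, 210.1]
tcp_rot: [-3.141, 0.0, 1.309]
ft_force: [0.8, 0.8, -0.2]
opening: 0.146
grip_force: 30.0
```

```bash
python3 - <<'E'
from h import *
s=env.state();print(s["eef_pos"],s["tcp_rot"],s["joints"].round(2))
for c in ("wrist","side"):
    p=env.read_camera(c); cv2.imwrite(f"pics/{c}3.png",p["color"])
    find(p,["well_rim","cap_well","cap"])
    if c=="wrist":
        q0=p;print(proj(p,[418.5,-112.5,56]),proj(p,s["eef_pos"]+np.array([0,0,-53])))
im=q0["color"]; cv2.imwrite("pics/wv.png",np.hstack([im[:, 170:470], cv2.imread("pics/side3.png")[150:350,230:480].repeat(2,0)]))
E
```

```text
[ 389.44909984 -218.38308485  210.05483053] [-3.14108137e+00  8.63520855e-05  1.30884086e+00] [-0.66  0.27  2.01 -0.    0.87 -0.4 ]
well_rim p [(0.93, [422.0, -110.0, 57.0])]
cap_well p [(0.91, [419.0, -112.0, 1.0])]
cap p [(0.67, [389.0, -220.0, 160.0])]
[319.87700521  74.71407208] [318.95481833 228.31789086]
well_rim p [(0.7, [417.0, -107.0, 1.0]), (0.65, [419.0, -110.0, 60.0])]
cap_well p []
cap p [(0.55, [390.0, -222.0, 159.0])]
```

View pics/wv.png

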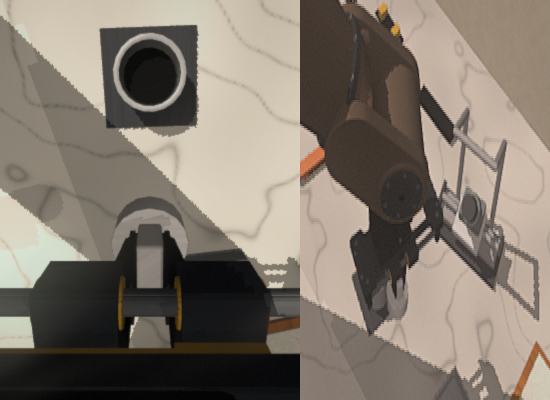

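Wrist view: the well mouth is centred near full-frame (319,73), and the cap hangs at (319,230) in the grip, untilted. Fitting the rim and checking the cap's offset in the hand.

```bash
python3 - <<'E'
from h import *
from scipy.optimize import least_squares
s=env.state();p=env.read_camera("wrist");g=cv2.cvtColor(p["color"],cv2.COLOR_BGR2GRAY)
def rayedge(c,ang,rmax,rmin=0):
    out=[]
    for a in ang:
        rr=np.arange(rmin,rmax,.25);u=c[0]+rr*np.cos(a);v=c[1]+rr*np.sin(a)
        f=cv2.remap(g,u.astype(np.float32)[None],v.astype(np.float32)[None],1)[0].astype(float);d=np.convolve(f,[1,1,1,0,-1,-1,-1],'same');d[:4]=0;d[-4:]=0
        i=np.argmax(d);out.append((u[i],v[i]))
    return np.array(out)
# inner rim edge: dark -> bright going out
e=rayedge((319.5,73),np.linspace(0,2*np.pi,72,endpoint=False),36,22)
P=np.array([ray(p,q,56)[:2] for q in e])
f=least_squares(lambda v:np.linalg.norm(P-v[:2],axis=1)-v[2],[419,-111,28],loss='soft_l1',f_scale=.5);print("inner rim",f.x.round(2),np.abs(f.fun).mean())
x=R.from_euler('xyz',s["tcp_rot"]).as_matrix()[:,0];y=R.from_euler('xyz',s["tcp_rot"]).as_matrix()[:,1]
C=s["eef_pos"]
for z,r in((-53,24),(-25,24),(9,15)):print(z,proj(p,C+r*x+[0,0,z]).round(1),proj(p,C+r*y+[0,0,z]).round(1),proj(p,C-r*y+[0,0,z]).round(1))
print("col319",g[180:270,319].tolist());print("row228",g[225,275:365].tolist())
E
```

```text
inner rim [ 418.37 -110.95   28.07] 0.12757154029080045
-53 [319.  195.3] [353.3 228.4] [284.6 228.3]
-25 [318.9 207.9] [358.  245.2] [279.7 245.2]
9 [318.7 246.2] [348.2 273.3] [289.2 273.2]
col319 [123, 123, 124, 123, 123, 122, 123, 124, 124, 123, 124, 124, 124, 125, 125, 118, 95, 74, 72, 74, 73, 73, 72, 73, 76, 78, 77, 81, 104, 149, 153, 151, 151, 151, 151, 150, 146, 133, 132, 134, 137, 138, 137, 125, 79, 71, 73, 72, 71, 73, 73, 71, 74, 73, 71, 73, 72, 72, 71, 73, 73, 72, 72, 73, 74, 84, 97, 110, 119, 127, 133, 131, 131, 131, 132, 132, 134, 135, 136, 135, 136, 135, 136, 138, 138, 137, 135, 136, 134, 134]
row228 [118, 118, 119, 119, 119, 120, 119, 119, 119, 118, 101, 80, 93, 125, 135, 136, 136, 137, 136, 136, 136, 135, 135, 136, 135, 136, 135, 135, 135, 134, 137, 137, 134, 122, 79, 72, 72, 71, 72, 72, 71, 71, 72, 71, 71, 73, 72, 73, 73, 72, 73, 71, 71, 69, 73, 86, 125, 134, 136, 134, 135, 135, 135, 136, 140, 152, 154, 152, 153, 153, 154, 154, 154, 153, 154, 151, 134, 96, 85, 111, 122, 124, 123, 124, 124, 124, 123, 122, 120, 119]
```

```bash
python3 - <<'E'
from h import *
D=downR(np.radians(75))
plan([(D,[418.4,-111,200],4),(D,[418.4,-111,120],3),(D,[418.4,-111,104],2),(D,[418.4,-111,104],1)],0,dt=4)
E
```

```text
max mm/row 28.1 deg 0.0
[[[0.1117,-0.0007,0.0096,-0.0,-0.0,-0.0,0],[0.1117,-0.0007,0.0097,-0.0,-0.0,-0.0001,0],[0.1117,-0.0007,0.0096,-0.0001,-0.0001,-0.0,0],[0.1118,-0.0007,0.0097,-0.0,-0.0,-0.0001,0],[-0.0,0.0,0.1067,-0.0,-0.0,0.0,0]]]
[[[-0.0,0.0,0.1066,-0.0,-0.0,0.0,0],[-0.0001,0.0001,0.1067,-0.0,-0.0,0.0,0],[0.0,-0.0,0.032,-0.0,-0.0,0.0,0],[0.0,-0.0,0.032,-0.0,-0.0,0.0,0],[0.0,-0.0,-0.0,-0.0,-0.0,0.0,0]]]
```

Call:
drive_tool([
  [[0.1117,-0.0007,0.0096,0,0,0,0],[0.1117,-0.0007,0.0097,0,0,0,0],[0.1117,-0.0007,0.0096,0,0,0,0],[0.1118,-0.0007,0.0097,0,0,0,0],[0,0,0.1067,0,0,0,0]],
])

```text
t: 9.2
eef_pos: [419.3, -109.8, 174.0]
tcp_rot: [3.139, 0.0, 1.311]
ft_force: [-0.2, 0.3, -0.5]
opening: 0.145
grip_force: 30.0
```

Call:
drive_tool([
  [[0,0,0.1066,0,0,0,0],[0,0,0.1067,0,0,0,0],[0,0,0,0,0,0,0],[0,0,0,0,0,0,0]],
])

```text
t: 9.7
eef_pos: [418.6, -110.9, 120.7]
tcp_rot: [3.141, -0.0, 1.309]
ft_force: [-0.4, -0.4, -0.1]
opening: 0.143
grip_force: 30.0
```

```bash
python3 - <<'E'
from h import *
s=env.state();print(s["eef_pos"],s["tcp_rot"],s["ft_force"])
p=env.read_camera("wrist");cv2.imwrite("pics/w4.png",p["color"][120:400,200:440].repeat(2,0).repeat(2,1))
E
```

```text
[ 418.57316719 -110.94006585  120.73271591] [ 3.14147873e+00 -8.87873406e-05  1.30894161e+00] [-0.4488645  -0.35756819 -0.06469287]
```

View pics/w4.png

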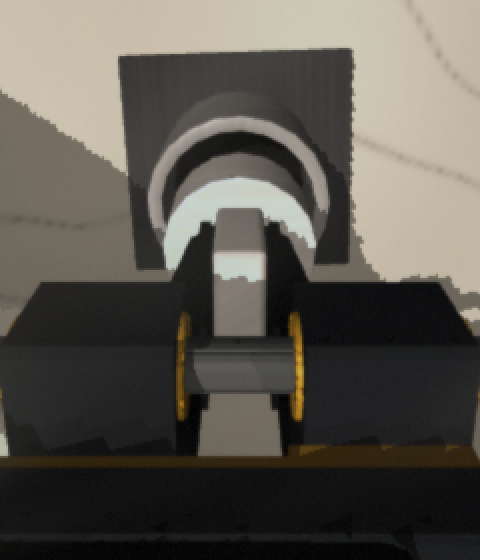

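The cap at crop (240,190) sits centred over the well mouth at (240,170). Lowering now.

Call:
drive_tool([
  [[0,0,0.036,0,0,0,0],[0,0,0.032,0,0,0,0],[0,0,0,0,0,0,0],[0,0,0,0,0,0,0]],
])

```text
t: 10.25
eef_pos: [418.3, -110.8, 103.0]
tcp_rot: [-3.141, -0.0, 1.309]
ft_force: [-0.4, 0.3, -1.5]
opening: 0.146
grip_force: 30.0
```

Call:
drive_tool([
  [[0,0,0.012,0,0,0,0],[0,0,0,0,0,0,0],[0,0,0,0,0,0,0],[0,0,0,0,0,0,0]],
])

```text
t: 10.75
eef_pos: [418.3, -110.8, 100.1]
tcp_rot: [-3.141, -0.0, 1.309]
ft_force: [-0.0, 0.5, -0.3]
opening: 0.148
grip_force: 30.0
```

Call:
drive_tool([
  [[0,0,0.012,0,0,0,0],[0,0,0,0,0,0,0],[0,0,0,0,0,0,0],[0,0,0,0,0,0,0]],
])

```text
t: 11.25
eef_pos: [418.2, -110.8, 97.1]
tcp_rot: [-3.141, -0.0, 1.309]
ft_force: [0.1, -0.8, -0.6]
opening: 0.145
grip_force: 30.0
```

Call:
drive_tool([
  [[0,0,0.012,0,0,0,0],[0,0,0,0,0,0,0],[0,0,0,0,0,0,0],[0,0,0,0,0,0,0]],
])

```text
t: 11.75
eef_pos: [418.2, -110.8, 94.1]
tcp_rot: [-3.141, -0.0, 1.309]
ft_force: [0.5, 0.8, -0.4]
opening: 0.141
grip_force: 30.0
```

Call:
drive_tool([
  [[0,0,0.012,0,0,0,0],[0,0,0,0,0,0,0],[0,0,0,0,0,0,0],[0,0,0,0,0,0,0]],
])

```text
t: 12.25
eef_pos: [418.2, -110.8, 91.1]
tcp_rot: [-3.141, -0.0, 1.309]
ft_force: [-0.5, 0.4, -0.9]
opening: 0.142
grip_force: 30.0
```

Call:
drive_tool([
  [[0,0,0.012,0,0,0,0],[0,0,0,0,0,0,0],[0,0,0,0,0,0,0],[0,0,0,0,0,0,0]],
])

```text
t: 12.75
eef_pos: [418.2, -110.8, 88.1]
tcp_rot: [-3.141, -0.0, 1.309]
ft_force: [-0.2, -0.4, -1.1]
opening: 0.148
grip_force: 30.0
```

Call:
drive_tool([
  [[0,0,0.012,0,0,0,0],[0,0,0,0,0,0,0],[0,0,0,0,0,0,0],[0,0,0,0,0,0,0]],
])

```text
t: 13.25
eef_pos: [418.3, -110.8, 85.1]
tcp_rot: [-3.141, -0.0, 1.309]
ft_force: [1.3, -0.8, 1.3]
opening: 0.147
grip_force: 30.0
```

The force has moved from about -0.9 to +1.3 N, so the floor is probably taking the cap. One more small step to confirm.

Call:
drive_tool([
  [[0,0,0.004,0,0,0,0],[0,0,0,0,0,0,0],[0,0,0,0,0,0,0],[0,0,0,0,0,0,0]],
])

```text
t: 13.75
eef_pos: [418.3, -110.8, 84.1]
tcp_rot: [-3.141, -0.0, 1.309]
ft_force: [0.7, 0.1, 1.9]
opening: 0.144
grip_force: 30.0
```

```bash
python3 - <<'E'
from h import *
F=[]
for i in range(5): env.read_camera("top"); F.append(env.state()["ft_force"])
print(np.array(F).round(1).tolist(), env.state()["eef_pos"])
E
```

```text
[[1.6, -1.1, 1.1], [1.3, -0.5, 3.1], [0.6, -1.2, 0.9], [1.1, 0.1, 3.2], [1.3, -1.0, 0.6]] [ 418.30915643 -110.80799727   84.10406837]
```

Contact is steady: about 1.8 N net plus the cap's 0.9 N weight, with no hard stop. Releasing and retracting.

Call:
drive_tool([
  [[0,0,0,0,0,0,0.5],[0,0,0,0,0,0,0.5],[0,0,0,0,0,0,0.5],[0,0,0,0,0,0,0.5]],
])

```text
t: 14.5
eef_pos: [418.1, -110.7, 84.0]
tcp_rot: [-3.141, -0.0, 1.309]
ft_force: [-1.1, -0.2, -0.3]
opening: 0.478
grip_force: 0.0
```

Call:
drive_tool([
  [[0,0,-0.02,0,0,0,0.5],[0,0,-0.06,0,0,0,0.5],[0,0,-0.2,0,0,0,1],[0,0,-0.2,0,0,0,1],[0,0,0,0,0,0,1]],
])

```text
t: 15.12
eef_pos: [419.3, -111.2, 207.3]
tcp_rot: [3.136, 0.001, 1.309]
ft_force: [-0.3, 0.3, -1.1]
opening: 0.757
grip_force: 0.0
```

```bash
python3 - <<'E'
from h import *
s=env.state();print(s["eef_pos"],s["joints"].round(2))
p=env.read_camera("side"); find(p,["cap","well_rim"]);
q=env.read_camera("wrist"); find(q,["cap"])
a=cv2.resize(p["color"][240:330,250:370],(480,360),interpolation=2);b=q["color"][100:400,150:490];b=cv2.resize(b,(408,360))[:,84:324]
cv2.imwrite("pics/v5.png",np.hstack([a,b]))
E
```

```text
[ 419.2985325  -111.18853283  207.32676558] [-0.41  0.25  2.04  0.    0.84 -0.15]
cap p [(0.78, [415.0, -114.0, 33.0])]
well_rim p [(0.76, [420.0, -110.0, 62.0]), (0.23, [753.0, -26.0, 0.0])]
cap p [(0.87, [419.0, -113.0, 38.0])]
```

View pics/v5.png

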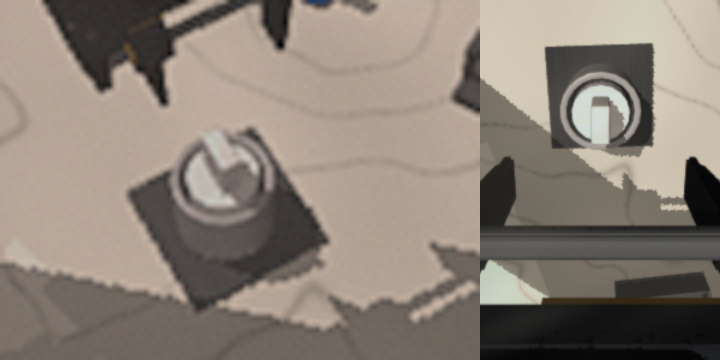

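The cap stands upright in the well, with its tab at left-panel (215,150). Next is a close view of the pads before the shoe.

```bash
python3 - <<'E'
from h import *
r1,p1=plan([(downR(np.radians(76)),[628,163,215],8),(downR(np.radians(76)),[628,163,215],2)],1,dt=4)
E
```

```text
max mm/row 43.2 deg 0.1
[[[0.1593,0.0661,-0.006,-0.0001,-0.0,-0.0007,1],[0.1592,0.0665,-0.006,-0.0001,-0.0,-0.0007,1],[0.159,0.0668,-0.006,-0.0001,-0.0,-0.0007,1],[0.1589,0.0672,-0.006,-0.0001,-0.0,-0.0007,1],[0.1587,0.0675,-0.006,-0.0001,-0.0,-0.0007,1]]]
[[[0.1586,0.0679,-0.006,-0.0001,-0.0,-0.0007,1],[0.1585,0.0682,-0.0059,-0.0001,-0.0001,-0.0007,1],[0.1583,0.0686,-0.0059,-0.0001,-0.0,-0.0006,1],[-0.0,0.0,-0.0,-0.0,-0.0,-0.0,1],[-0.0,0.0,-0.0,-0.0,-0.0,-0.0,1]]]
```

Call:
drive_tool([
  [[0.1593,0.0661,-0.006,0,0,-0.0007,1],[0.1592,0.0665,-0.006,0,0,-0.0007,1],[0.159,0.0668,-0.006,0,0,-0.0007,1],[0.1589,0.0672,-0.006,0,0,-0.0007,1],[0.1587,0.0675,-0.006,0,0,-0.0007,1]],
])

```text
t: 16.0
eef_pos: [550.1, 61.5, 210.2]
tcp_rot: [-3.139, 0.001, 1.32]
ft_force: [-0.7, -0.9, -0.1]
opening: 0.999
grip_force: 0.0
```

Call:
drive_tool([
  [[0.1586,0.0679,-0.006,0,0,-0.0007,1],[0.1585,0.0682,-0.0059,0,0,-0.0007,1],[0.1583,0.0686,-0.0059,0,0,-0.0006,1],[0,0,0,0,0,0,1],[0,0,0,0,0,0,1]],
])

```text
t: 16.62
eef_pos: [627.8, 162.5, 214.6]
tcp_rot: [-3.139, 0.001, 1.327]
ft_force: [0.1, -1.0, -0.1]
opening: 1.001
grip_force: 0.0
```

```bash
cat >> h.py <<'E'
def blobs(p,lo,hi,z,amin=150,box=None):
    hsv=cv2.cvtColor(p["color"],cv2.COLOR_BGR2HSV);m=cv2.morphologyEx(cv2.inRange(hsv,lo,hi),cv2.MORPH_CLOSE,np.ones((3,3)))
    n,l,st,c=cv2.connectedComponentsWithStats(m)
    for i in range(1,n):
        if st[i,4]<amin: continue
        pts=np.argwhere(l==i)[:,::-1].astype(float)
        P=np.array([ray(p,u,z) for u in pts])[:,:2]
        r=cv2.minAreaRect(P.astype(np.float32))
        print(st[i,4],st[i,:4],"px",c[i].round(1),"mean",P.mean(0).round(1),"rect",np.round(r[0],1),np.round(r[1],1),round(r[2],2))
E
python3 - <<'E'
from h import *
print(pose()[1],env.state()["joints"].round(2))
p=env.read_camera("wrist");cv2.imwrite("pics/pads.png",p["color"])
hsv=cv2.cvtColor(p["color"],cv2.COLOR_BGR2HSV)
blobs(p,(15,110,40),(35,255,255),32)
print("bright"); blobs(p,(15,110,150),(35,255,255),32)
find(p,["pad_base","pad_left","pad_right"])
for q in ([659.6,289.7,32],[635.5,192.5,32]): u=proj(p,q);print(u,hsv[int(u[1]),int(u[0])])
plan([(downR(np.radians(163.7)),[541,133,205],10)],1,dt=4)
E
```

```text
[627.81868808 162.52825742 214.57156262] [0.15 0.54 1.52 0.   1.08 0.4 ]
1565 [299  33  43  37] px [320.1  50.8] mean [660.7 292.4] rect [660.6 292.1] [32.1 41.3] 76.02
732 [432  42  33  28] px [448.2  55.3] mean [781.2 258.3] rect [781.1 258.3] [21. 31.] 85.77
630 [437 110  31  25] px [451.8 121.9] mean [776.7 194.3] rect [776.6 194.1] [21.8 30.9] 86.07
1194 [301 137  40  31] px [320.2 151.9] mean [637.1 197. ] rect [637.2 196.7] [31.9 41.4] 76.05
774 [134 276  30  55] px [145.7 302.9] mean [383.   68.1] rect [385.5  67.1] [82.3 31.1] 61.86
847 [475 276  31  55] px [492.9 303. ] mean [798.8 -34.5] rect [796.3 -34.3] [32.8 82.5] 0.31
1688 [294 342 293  12] px [464.2 348.9] mean [756.4 -94.3] rect [725.4 -84.7] [ 16.  375.3] 76.61
bright
1282 [300  35  41  32] px [320.3  50.4] mean [660.9 292.8] rect [660.7 292.6] [27.6 39. ] 76.01
550 [438  42  27  26] px [451.   54.7] mean [783.9 258.2] rect [783.8 258.3] [19.2 25.5] 85.47
467 [442 111  26  23] px [454.4 121.9] mean [779.3 193.6] rect [779.3 193.5] [19.  25.4] 86.19
981 [302 140  37  27] px [320.3 152.9] mean [637.  195.9] rect [636.7 195.8] [27.7 38.5] 76.06
pad_base p [(0.93, [787.0, 229.0, -1.0]), (0.58, [649.0, 248.0, -3.0])]
pad_left p [(0.94, [663.0, 293.0, 8.0])]
pad_right p [(0.98, [784.0, 194.0, 7.0]), (0.56, [638.0, 196.0, 12.0])]
[319.73875976  54.13469338] [ 24 202 188]
[319.7808061  156.43697286] [ 21 194 192]
max mm/row 9.3 deg 8.8
[[[-0.0197,-0.031,0.0044,-0.0,-0.0,-0.0488,1],[-0.0148,-0.0336,0.0044,-0.0,-0.0,-0.0487,1],[-0.0095,-0.0355,0.0044,-0.0,-0.0,-0.0488,1],[-0.0039,-0.0365,0.0044,-0.0,-0.0,-0.0487,1],[0.0017,-0.0367,0.0044,-0.0,-0.0,-0.0488,1]]]
[[[0.0073,-0.036,0.0044,-0.0,-0.0,-0.0487,1],[0.0127,-0.0345,0.0044,-0.0,-0.0001,-0.0488,1],[0.0178,-0.0322,0.0045,-0.0,-0.0,-0.0487,1],[0.0225,-0.0291,0.0044,-0.0,-0.0001,-0.0488,1],[0.0266,-0.0253,0.0045,-0.0001,-0.0,-0.0487,1]]]
```

Call:
drive_tool([
  [[-0.0197,-0.031,0.0044,0,0,-0.0488,1],[-0.0148,-0.0336,0.0044,0,0,-0.0487,1],[-0.0095,-0.0355,0.0044,0,0,-0.0488,1],[-0.0039,-0.0365,0.0044,0,0,-0.0487,1],[0.0017,-0.0367,0.0044,0,0,-0.0488,1]],
])

```text
t: 17.45
eef_pos: [584.4, 147.6, 210.7]
tcp_rot: [-3.142, -0.0, 2.097]
ft_force: [0.0, -0.3, -0.5]
opening: 1.002
grip_force: 0.0
```

Call:
drive_tool([
  [[0.0073,-0.036,0.0044,0,0,-0.0487,1],[0.0127,-0.0345,0.0044,0,0,-0.0488,1],[0.0178,-0.0322,0.0045,0,0,-0.0487,1],[0.0225,-0.0291,0.0044,0,0,-0.0488,1],[0.0266,-0.0253,0.0045,0,0,-0.0487,1]],
])

```text
t: 18.08
eef_pos: [540.8, 133.1, 205.2]
tcp_rot: [3.141, -0.0, 2.862]
ft_force: [0.7, -0.4, 0.4]
opening: 0.999
grip_force: 0.0
```

Call:
drive_tool([
  [[0,0,0,0,0,0,1],[0,0,0,0,0,0,1]],
])

```text
t: 18.32
eef_pos: [541.6, 133.5, 205.2]
tcp_rot: [3.141, 0.0, 2.854]
ft_force: [-0.0, -0.2, 0.3]
opening: 0.998
grip_force: 0.0
```

```bash
python3 - <<'E'
from h import *
print(pose()[1],env.state()["tcp_rot"],env.state()["joints"].round(2))
p=env.read_camera("wrist");cv2.imwrite("pics/shoe.png",p["color"])
for v in (40,90,130): blobs(p,(3,110,v),(18,255,255),18,500)
find(p,["shoe"])
hsv=cv2.cvtColor(p["color"],cv2.COLOR_BGR2HSV)
print(proj(p,[445,161.4,18]),hsv[10:320:6,320].tolist())
E
```

```text
[541.60690556 133.51549289 205.23463233] [3.14122146e+00 4.36063687e-05 2.85414576e+00] [ 0.12  0.43  1.76  0.    0.95 -1.16]
3962 [307   0  28 160] px [321.4  79.5] mean [440.8 166.1] rect [444.1 164.9] [ 26.  151.8] 74.31
706 [293 343 143  11] px [363.5 350.8] mean [775.4 125.6] rect [771.5 127.6] [187.2  15.9] 73.51
3962 [307   0  28 160] px [321.4  79.5] mean [440.8 166.1] rect [444.1 164.9] [ 26.  151.8] 74.31
3905 [307   0  28 160] px [321.6  79.6] mean [440.9 166.2] rect [444.1 165. ] [ 25.8 151.8] 74.31
shoe p [(0.44, [754.0, -26.0, -1.0])]
[318.18835441  86.86112676] [[12, 186, 182], [12, 185, 183], [18, 157, 183], [22, 145, 183], [17, 164, 184], [13, 181, 186], [13, 183, 187], [12, 183, 188], [12, 184, 188], [12, 183, 189], [12, 185, 189], [12, 188, 189], [11, 189, 190], [11, 188, 190], [11, 189, 190], [11, 188, 191], [11, 189, 192], [11, 186, 192], [11, 187, 192], [11, 188, 193], [11, 187, 192], [12, 178, 191], [13, 170, 192], [11, 181, 192], [11, 178, 192], [13, 78, 104], [18, 39, 190], [19, 38, 190], [19, 36, 189], [20, 36, 190], [20, 35, 189], [20, 35, 190], [20, 34, 189], [21, 35, 189], [23, 33, 188], [23, 32, 189], [22, 34, 189], [23, 34, 188], [23, 33, 188], [23, 33, 187], [21, 33, 188], [22, 34, 188], [20, 34, 187], [21, 35, 187], [18, 35, 188], [19, 37, 188], [20, 37, 186], [10, 16, 48], [30, 7, 70], [17, 20, 89], [23, 15, 69], [20, 36, 85]]
```

```bash
python3 - <<'E'
from h import *
D=downR(np.radians(164.3))
plan([(D,[444.1,164.9,110],4),(D,[444.1,164.9,30],3),(D,[444.1,164.9,22],2),(D,[444.1,164.9,22],1)],1,dt=4)
E
```

```text
max mm/row 34.9 deg 0.2
[[[0.1023,0.0024,0.0951,0.0,-0.0,-0.001,1],[0.1024,0.0028,0.0951,0.0,-0.0,-0.0009,1],[0.1023,0.0031,0.0951,0.0,-0.0,-0.001,1],[0.1023,0.0034,0.095,0.0001,-0.0001,-0.0009,1],[0.0,-0.0,0.1067,-0.0,0.0,-0.0,1]]]
[[[0.0,-0.0,0.1067,-0.0,0.0,-0.0,1],[0.0001,-0.0,0.1066,-0.0,0.0,-0.0,1],[-0.0,-0.0,0.016,-0.0,0.0,-0.0,1],[-0.0,-0.0,0.016,-0.0,0.0,-0.0,1],[-0.0,-0.0,0.0,-0.0,0.0,-0.0,1]]]
```

Call:
drive_tool([
  [[0.1023,0.0024,0.0951,0,0,-0.001,1],[0.1024,0.0028,0.0951,0,0,-0.0009,1],[0.1023,0.0031,0.0951,0,0,-0.001,1],[0.1023,0.0034,0.095,0,0,-0.0009,1],[0,0,0.1067,0,0,0,1]],
])

```text
t: 19.05
eef_pos: [442.6, 165.2, 82.9]
tcp_rot: [3.141, -0.0, 2.869]
ft_force: [-0.3, 0.2, -0.2]
opening: 1.0
grip_force: 0.0
```

Call:
drive_tool([
  [[0,0,0.1067,0,0,0,1],[0,0,0.1066,0,0,0,1],[0,0,0.016,0,0,0,1],[0,0,0.016,0,0,0,1],[0,0,0,0,0,0,1]],
])

```text
t: 19.68
eef_pos: [444.0, 164.8, 22.5]
tcp_rot: [3.141, 0.0, 2.87]
ft_force: [-0.2, 0.3, -0.6]
opening: 1.003
grip_force: 0.0
```

Call:
drive_tool([
  [[0,0,0,0,0,0,1],[0,0,0,0,0,0,0.5],[0,0,0,0,0,0,0],[0,0,0,0,0,0,0],[0,0,0,0,0,0,0]],
])

```text
t: 20.3
eef_pos: [443.7, 164.8, 21.9]
tcp_rot: [3.142, -0.001, 2.87]
ft_force: [-0.2, 0.0, 0.3]
opening: 0.633
grip_force: 0.0
```

Call:
drive_tool([
  [[0,0,0,0,0,0,0],[0,0,0,0,0,0,0],[0,0,0,0,0,0,0],[0,0,0,0,0,0,0],[0,0,0,0,0,0,0]],
])

```text
t: 20.92
eef_pos: [443.7, 164.8, 21.9]
tcp_rot: [3.141, -0.0, 2.87]
ft_force: [0.0, 0.1, 0.2]
opening: 0.273
grip_force: 30.0
```

```bash
python3 - <<'E'
from h import *
D=downR(np.radians(76.05));r,p=pose()
plan([(r,p+[0,0,40],2),(r,p+[0,0,110],3),(D,[648.7,244.2,132],10),(D,[648.7,244.2,75],3),(D,[648.7,244.2,58],2)],0,dt=4)
E
```

```text
max mm/row 23.4 deg 8.8
[[[0.0,0.0,-0.08,0.0,0.0,0.0,0],[0.0001,0.0,-0.08,0.0,0.0,0.0,0],[0.0,0.0,-0.0933,0.0,0.0,0.0,0],[0.0001,0.0,-0.0933,0.0,0.0,0.0,0],[0.0,0.0001,-0.0934,0.0,0.0,0.0,0]]]
[[[-0.0705,0.0526,-0.0001,-0.0,-0.0,0.0491,0],[-0.0616,0.0628,-0.0001,-0.0,-0.0,0.0491,0],[-0.0512,0.0715,-0.0001,-0.0,-0.0,0.0491,0],[-0.0396,0.0785,-0.0,-0.0,-0.0,0.0491,0],[-0.027,0.0837,-0.0001,-0.0,-0.0,0.0491,0]]]
[[[-0.0138,0.0869,-0.0,-0.0,-0.0,0.0491,0],[-0.0003,0.0879,-0.0001,-0.0,-0.0,0.0491,0],[0.0132,0.087,-0.0,-0.0,-0.0,0.0491,0],[0.0264,0.0839,-0.0001,-0.0001,-0.0,0.0491,0],[0.0389,0.0789,-0.0,-0.0,-0.0001,0.0491,0]]]
[[[0.0,-0.0,0.076,-0.0,0.0,0.0,0],[0.0,-0.0,0.076,-0.0,0.0,0.0,0],[0.0,-0.0,0.076,-0.0,0.0,0.0,0],[0.0,0.0,0.034,-0.0,0.0,0.0,0],[0.0,0.0,0.034,-0.0,0.0,0.0,0]]]
```

Call:
drive_tool([
  [[0,0,-0.08,0,0,0,0],[0,0,-0.08,0,0,0,0],[0,0,-0.0933,0,0,0,0],[0,0,-0.0933,0,0,0,0],[0,0,-0.0934,0,0,0,0]],
])

```text
t: 21.55
eef_pos: [443.2, 164.6, 132.3]
tcp_rot: [-3.141, -0.002, 2.87]
ft_force: [0.3, 0.1, -5.2]
opening: 0.27
grip_force: 30.0
```

Call:
drive_tool([
  [[-0.0705,0.0526,0,0,0,0.0491,0],[-0.0616,0.0628,0,0,0,0.0491,0],[-0.0512,0.0715,0,0,0,0.0491,0],[-0.0396,0.0785,0,0,0,0.0491,0],[-0.027,0.0837,0,0,0,0.0491,0]],
])

```text
t: 22.18
eef_pos: [546.3, 204.5, 131.2]
tcp_rot: [-3.14, -0.001, 2.094]
ft_force: [-0.2, -0.7, -5.4]
opening: 0.271
grip_force: 30.0
```

Call:
drive_tool([
  [[-0.0138,0.0869,0,0,0,0.0491,0],[0,0.0879,0,0,0,0.0491,0],[0.0132,0.087,0,0,0,0.0491,0],[0.0264,0.0839,0,0,0,0.0491,0],[0.0389,0.0789,0,0,0,0.0491,0]],
])

```text
t: 22.8
eef_pos: [648.7, 244.3, 130.8]
tcp_rot: [-3.139, 0.001, 1.322]
ft_force: [0.2, 0.1, -4.5]
opening: 0.273
grip_force: 30.0
```

Call:
drive_tool([
  [[0,0,0,0,0,0,0],[0,0,0,0,0,0,0],[0,0,0,0,0,0,0]],
])

```text
t: 23.18
eef_pos: [648.1, 244.0, 131.7]
tcp_rot: [-3.14, 0.0, 1.329]
ft_force: [0.1, 0.5, -6.0]
opening: 0.274
grip_force: 30.0
```

```bash
python3 - <<'E'
from h import *
r,P=pose();print(P,np.degrees(env.state()["tcp_rot"]),env.state()["opening"],env.state()["ft_force"])
p=env.read_camera("wrist");cv2.imwrite("pics/pl.png",p["color"])
blobs(p,(3,110,90),(17,255,255),P[2]-4,500)
blobs(p,(18,110,60),(35,255,255),32,100)
print([proj(p,q+[32]).round(1) for q in ([660.7,292.6],[636.7,195.8])])
plan([(downR(np.radians(76.05)),[648.7,244.2,75],3),(downR(np.radians(76.05)),[648.7,244.2,57],2)],0,dt=4)
E
```

```text
[648.06326107 244.01837081 131.6939977 ] [-1.79928409e+02  1.87117032e-02  7.61255829e+01] 0.2735936308470686 [ 0.09530356  0.48769996 -6.04531498]
8419 [293 118  53 170] px [319.1 199.9] mean [656.4 276.8] rect [655.3 273.1] [92.1 26. ] 76.17
1335 [298 317  44  31] px [319.4 331.8] mean [637.3 199.1] rect [637.3 198.9] [21.1 25.4] 76.2
1002 [370   0  44  32] px [390.   12.1] mean [731.9 373.6] rect [732.9 375.1] [28.4 19.8] 4.33
1034 [455 133  40  31] px [474.8 148.1] mean [780.4 262.9] rect [780.2 262.7] [21.7 30.8] 85.91
953 [459 206  37  31] px [477.1 220.7] mean [776.  200.6] rect [775.8 200.4] [25.3 30.7] 86.34
351 [364 277  11  54] px [369.7 303.6] mean [671.2 142.1] rect [670.7 141.9] [57.1  8.8] 79.94
169 [266 279   5  51] px [267.8 305.3] mean [578.9 163. ] rect [579.3 163.8] [53.8  3.8] 73.58
[array([319.9, 147.8]), array([319.7, 261. ])]
max mm/row 19.0 deg 0.0
[[[0.0004,0.0006,0.0758,-0.0001,0.0,0.0001,0],[0.0003,0.0006,0.0758,-0.0001,0.0,0.0001,0],[0.0004,0.0006,0.0759,-0.0001,0.0,0.0001,0],[-0.0,0.0,0.036,0.0,0.0,0.0,0],[-0.0,0.0,0.036,0.0,0.0,0.0,0]]]
```

The shoe is centred in the hand: its far end is 75.9 mm from the TCP, against 76 expected. Lowering.

Call:
drive_tool([
  [[0.0004,0.0006,0.0758,0,0,0,0],[0.0003,0.0006,0.0758,0,0,0,0],[0.0004,0.0006,0.0759,0,0,0,0],[0,0,0.036,0,0,0,0],[0,0,0.036,0,0,0,0]],
])

```text
t: 23.85
eef_pos: [649.3, 244.4, 56.3]
tcp_rot: [-3.141, -0.0, 1.327]
ft_force: [0.8, 0.0, -4.8]
opening: 0.272
grip_force: 30.0
```

Call:
drive_tool([
  [[0,0,0.004,0,0,0,0],[0,0,0.004,0,0,0,0],[0,0,0,0,0,0,0],[0,0,0,0,0,0,0]],
])

```text
t: 24.35
eef_pos: [649.4, 244.4, 55.4]
tcp_rot: [3.142, -0.0, 1.327]
ft_force: [-0.5, -0.2, -5.6]
opening: 0.277
grip_force: 30.0
```

Call:
drive_tool([
  [[-0.002,-0.001,0.004,0,0,0,0],[0,0,0,0,0,0,0],[0,0,0,0,0,0,0]],
])

```text
t: 24.72
eef_pos: [648.8, 243.9, 54.0]
tcp_rot: [-3.141, -0.0, 1.327]
ft_force: [-0.0, -0.6, -4.8]
opening: 0.269
grip_force: 30.0
```

Call:
drive_tool([
  [[0,0,0.003,0,0,0,0],[0,0,0,0,0,0,0],[0,0,0,0,0,0,0]],
])

```text
t: 25.1
eef_pos: [648.9, 243.9, 53.9]
tcp_rot: [-3.141, -0.0, 1.327]
ft_force: [-4.0, -0.8, 6.6]
opening: 0.269
grip_force: 30.0
```

The shoe has landed on the pads. Release and retract, then check it.

Call:
drive_tool([
  [[0,0,0,0,0,0,0.6],[0,0,0,0,0,0,0.6],[0,0,0,0,0,0,0.6],[0,0,0,0,0,0,0.6]],
])

```text
t: 25.6
eef_pos: [648.9, 244.0, 53.2]
tcp_rot: [-3.141, -0.0, 1.327]
ft_force: [0.4, -0.0, -0.6]
opening: 0.59
grip_force: 0.0
```

Call:
drive_tool([
  [[0,0,-0.03,0,0,0,0.6],[0,0,-0.1,0,0,0,0.6],[0,0,-0.2,0,0,0,0.6],[-0.1,0,-0.2,0,0,0,0.6],[-0.15,0,-0.1,0,0,0,0.6]],
])

```text
t: 26.22
eef_pos: [634.2, 183.4, 214.1]
tcp_rot: [3.138, -0.002, 1.329]
ft_force: [-0.2, -0.1, 0.2]
opening: 0.6
grip_force: 0.0
```

Call:
drive_tool([
  [[-0.1,0,0,0,0,0,0.6],[0,0,0,0,0,0,0.6],[0,0,0,0,0,0,0.6]],
])

```text
t: 26.6
eef_pos: [627.7, 159.3, 209.6]
tcp_rot: [-3.14, 0.0, 1.327]
ft_force: [-0.6, 0.3, -0.3]
opening: 0.602
grip_force: 0.0
```

```bash
python3 - <<'E'
from h import *
print(pose()[1])
p=env.read_camera("wrist")
blobs(p,(3,130,90),(15,255,255),50,500)
blobs(p,(18,110,60),(35,255,255),32,100)
q=env.read_camera("side");find(q,["cap","shoe"])
a=p["color"][0:300,170:470];b=cv2.resize(q["color"][120:330,220:440],(400,380))
c=np.zeros((400,800,3),np.uint8);c[:300,:300]=a;c[:380,320:720]=b
for P in ([660.7,292.6,32],[636.7,195.8,32]): print(proj(p,P).round(1))
cv2.imwrite("pics/fin.png",c)
E
```

```text
[627.69693677 159.29569274 209.58191585]
4394 [306  11  29 168] px [320.1  89.5] mean [651.4 252. ] rect [649.3 244.1] [149.9  26.1] 76.12
270 [298  29   9  36] px [301.9  45.5] mean [644.6 297.3] rect [644.5 296.3] [30.6  7.6] 74.95
204 [335  29   6  35] px [337.5  45.7] mean [677.6 288.9] rect [677.6 288.5] [29.7  4.8] 76.87
733 [434  38  33  28] px [449.9  51.3] mean [781.3 258.2] rect [781.2 258.2] [20.6 30.7] 85.87
619 [438 108  31  24] px [453.3 119.2] mean [776.7 194.2] rect [776.6 194. ] [20.6 30.4] 86.07
366 [300 135  29  31] px [309.7 152.6] mean [626.5 196.5] rect [631.6 198.3] [31.3 29. ] 78.45
146 [334 136   6  30] px [336.1 150.3] mean [653.9 192.1] rect [654.2 191.7] [30.3  5.2] 76.82
220 [207 276  13  54] px [210.3 302.8] mean [463.7  49. ] rect [465.2  49.1] [76.  11.1] 64.99
540 [414 276  20  55] px [425.5 303.3] mean [717.3 -14.3] rect [715.8 -14.1] [77.6 20.5] 85.48
cap p [(0.7, [417.0, -114.0, 31.0])]
shoe p [(0.91, [649.0, 240.0, 34.0])]
[319.4  46.3]
[319.4 150.9]
```

View pics/fin.png

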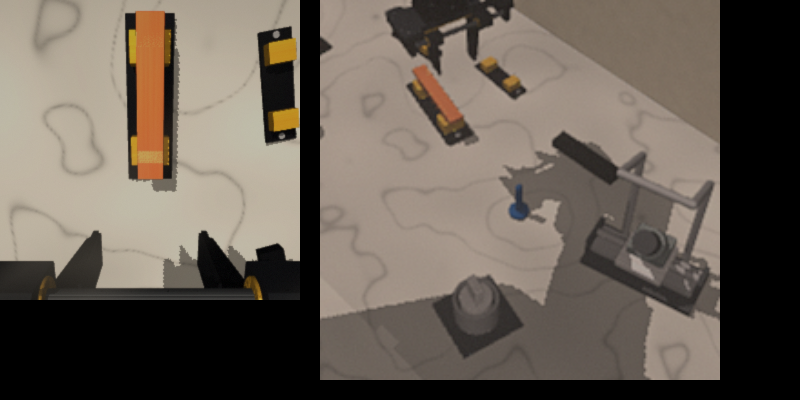

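The shoe lies square and centred across both pads, at left panel (150,95), and the cap stands upright in the well at right panel (477,295). Handing in.

```bash
python3 -c "
from cell import env
print(env.job_done())"
```

```text
the job is handed in; nothing more can be done
None
```

Job handed in: the cap stands skirt down in the well, released only once the sprung floor took it at about 2.7 N, and the shoe lies across the brass pads, within about 2 mm of centre and 0.1° of square; the hand-in returned no verdict.

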